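# Turn a lacquer panel over on the turning ramp

### The arm

A 7-joint arm with a two-finger parallel gripper is mounted at the origin on the work surface. World frame = base frame: x ahead of the robot, y to its left, z up, the work surface at z = 0. Lengths are in m, angles in rad, forces in N, time in s.
With the tool pointing down it reaches from about 0.4 to 0.85 m from the base axis. Payload 4.5 kg.
Tool frame: the origin (TCP) lies at the very end of the fingers, on their centre line; the grasp point (between the pads) lies 19 mm behind it; z points along the fingers, y is the line along which they close (so a half turn about z gives the same grasp; the last joint's range is limited). The gripper opens to 88 mm and grips with 3 to 60 N. Pads are 18 mm wide; open, the fingers measure 123 mm over their backs; the gripper's body (75 mm by 187 mm) begins 45 mm behind the grasp point.
Start: joints at [-1.255, 0.689, -0.195, 1.565, 0.157, 0.902, -0.215], TCP at [0.174, 0.6, 0.205] pointing down, gripper open.
Joint ranges: [-3.01, 3.01], [-0.46, 2.08], [-1.47, 1.51], [0.13, 2.56], [-1, 4.14], [0.04, 2.09], [-2.66, 2.66]. Speed limits (rad/s): [2.57, 2.57, 3.14, 3.14, 3.14, 3.14, 3.14].

### API

Orientations are given as a unit quaternion [x, y, z, w].
In Python, from plant import r gives the robot as it stands. The module is installed in compiled form; this text tells all that it offers.
- The arm moves only by the tool step_arm, never from a script. Its argument "increments" is a list of rows, each a list of 2 entries, a list of its own where there are three numbers: the shift along the world's x, y, z in cm, then the turn, a rotation vector about the world's x, y, z in degrees. A call has exactly 10 rows; each row shifts and turns the commanded pose from where the row before left it; what a row does not reach is not made up. A row lasts 1/10 s, in which the tool goes at most 50 mm and 8.59 degrees, less where a joint would pass 70% of its speed; a pose out of reach is approached as far as the arm can. A call is refused whole if a number of a shift passes 5 or a number of a turn 8.59, either way. A call with a gripper value outside its range is refused whole. "fingers" is the opening, from 0 (shut) to 1 (fully open), set as the call begins (left out, the last holds). The fingers move at their own pace and stop on an object; "grip_force" is the grip in N (left out, the last holds). Time passes only in rows, so rows that do not move let the fingers close, or fill a call up. It gives the time, the measured TCP pose, the force, the opening and the grip force at its end, in the units of the state.
- r.get_state(): the state, without advancing time (a new reading comes with each control period).
- r.snapshot(name): name is "side" or "top" or "wrist"; returns (picture, depth): 480x640x3 uint8, red, green, blue; 480x640 float32, m along the optical axis (not along the pixel's ray), 0 where there is no reading.
- r.calibration(name): a dict with "fov_y" (degrees; the focal length in pixels is half the picture's height over the tangent of half this angle, whatever the lens; pixels are square), "cx", "cy" (the principal point, pixels), "k1" (the pictures are not rectified: a ray, as slopes to the right and down, at radius r is drawn at 1 + k1 r^2 times it, then the intrinsics apply), "R" (3x3) and "t" (3): a world point X has camera coordinates R X + t. Camera axes: x right, y down, z forward; pixel columns grow to the right and rows downward; lengths in m; the calibration is good to about 2 mm. A picture is of the moment at which its call begins: read the wrist's pose just before it. calibration takes no time and is no camera call; for the wrist camera it gives the pose at the moment of the call.
- r.finish_job(): hands the job in; it is judged then, once.
The state is a dict: "clock": time; "q": joint angles; "qd": joint speeds; "joint_torque": joint torques, N m; "tool_pos": TCP position; "eef_rot": TCP orientation; "contact_force": force on the tool from outside, world axes, zero at the start; "moment": the same for the moment, N m; "opening": opening from 0.0 (shut) to 1.0 (fully open); "finger_force": force on a finger pad.
Only numpy, scipy, OpenCV 4.12 (cv2) and the standard library are available. Lean on these libraries where they do the work, as an engineer would, in place of code of your own. Each camera call takes 0.05 s, during which the arm holds its last target. There are 200 camera calls.

### The job

Slide the inlaid lacquer panel off the deck and down the ramp until it leans on the ramp face, inlay up, with its lower edge down in the gutter. Then swing it over that lower edge and lower it gently, without letting it slap down, so that it lies inlay down, flat and straight along the felt bed, and let go. Do not let it fall off the ramp and leave the things around it, the mug and tub included, where they are.

Things in the scene. Friction and masses are not known exactly. Their poses are not given: they have to be found in the camera images.
- ramp: Turning ramp of plywood and grey felt, fixed, placed differently each time. Origin on the table at the foot of the ramp face; +y downhill, x across, z up; mm below are in this frame. Downhill: deck, ramp face, gutter, bed, all 44 wide (x -22 to 22), so the panel overhangs 10 each side. Base board 100 wide, y -171 to 151, 10 thick.
- deck (a point): centre of the level raised deck's top; axes as ramp. Deck y -166 to -46, top z 75. From its edge the ramp face falls at 50 degrees from (y -46, z 75) to (y 0, z 20).
- gutter (a point): centre of the gutter's floor; axes as ramp. Gutter y 0 to 16, floor z 20, between the foot of the ramp face and the upright step, 10 high, where the bed begins
- bed (a point): centre of the level bed's top; axes as ramp. Bed y 16 to 146, top z 30
- panel: Loose black lacquered board, 64 (x) by 120 (y) by 12 (z) mm, about 0.11 kg (mass, friction vary). Origin at the centre of its plain back; z points out of the inlaid face (pale shell, brass). Starts on the deck inlay up, y axis roughly downhill. It may or may not slide down the ramp face by itself. It can be gripped by its 120 x 12 sides, across 64 mm; held lightly so it can swivel between the fingers.
- panel_mid (a point): centre of the panel, half-way through its thickness; axes as panel
- panel_foot (a point): middle of the panel's end edge that leads downhill (panel y = +60 mm), half-way through its thickness
- panel_tail (a point): middle of the panel's uphill end edge (panel y = -60 mm), half-way through its thickness
- sponge: bystander: yellow sanding block, 60 x 90 x 30 mm, near the ramp; origin at the centre of its underside
- dish: bystander: white jar lid, 80 mm across, 18 high, near the ramp; origin at the centre of its underside
- brush: bystander: brush lying near the bed; origin at the centre of its underside
- mug: bystander: white mug, 95 mm high; origin at the centre of its underside
- tub: bystander: black tub, 70 mm high; origin at the centre of its underside
There are look-alikes about, which are no part of the job. What is shaped like the panel but pink is not meant.

How it is judged:
By the outcome, as a careful person would: the job done as asked, in the order asked, and still so for the second after the job is handed in, with the robot touching nothing.
It also fails if it takes over 67 s, if anything falls off the work surface, if the arm or the gripper's body presses on something with over 40 N, if the wrist force passes 120 N, or if a joint passes its speed limit or range.

## Working session

There is one attempt and no reset: what is moved stays moved. The work goes in short steps, Python scripts to look and compute and a tool call to move; the robot and the scene stay as the last step left them, time stands still between calls to the robot, and variables do not carry over. Pictures are saved under pics/ and viewed, at most 10 in all, crops included, and the job is handed in when it is done.

Besides the shell and the picture viewer there is one more tool, called after ">>>" as name(argument=value, ...), one argument or row to a line, values as JSON. step_arm: Moves the arm, as the interface text tells. Its arguments: {"type":"object","properties":{"increments":{"type":"array","items":{"type":"array"}},"fingers":{"type":"number"},"grip_force":{"type":"number"}},"required":["increments"]}

```bash
mkdir -p pics
cat > h.py <<'E'
import numpy as np, cv2
from plant import r
def K(c):
    f=240/np.tan(np.radians(c["fov_y"])/2); return f
def pts(c,d):
    f=K(c); v,u=np.mgrid[0:480,0:640]
    x=(u-c["cx"])/f; y=(v-c["cy"])/f
    a,b=x.copy(),y.copy()
    for _ in range(8):
        s=1+c["k1"]*(a*a+b*b); a=x/s;b=y/s
    P=np.stack([a*d,b*d,d],-1)
    return (P-np.array(c["t"]))@np.array(c["R"])   # world
def proj(c,X):
    p=np.array(c["R"])@np.array(X)+np.array(c["t"]); a,b=p[:2]/p[2]; s=1+c["k1"]*(a*a+b*b)
    return K(c)*a*s+c["cx"],K(c)*b*s+c["cy"]
E
python3 - <<'E'
from h import *
for n in ("top","side"):
    c=r.calibration(n); p,d=r.snapshot(n)
    cv2.imwrite(f"pics/{n}0.png",p[...,::-1]); np.savez(f"{n}0.npz",p=p,P=pts(c,d),d=d)
    print(n,c["fov_y"],-np.array(c["R"]).T@c["t"],np.round(c["R"],2).tolist())
print(r.get_state())
E
```

```text
top 57.086443580405735 [ 0.36081576 -0.00636631  1.15578222] [[-0.0, -1.0, 0.0], [-0.98, 0.0, -0.18], [0.18, -0.0, -0.98]]
side 48.36793786105268 [ 0.38388472 -0.94050442  0.99381788] [[0.98, -0.2, -0.02], [-0.15, -0.68, -0.71], [0.13, 0.7, -0.7]]
{'clock': 0.1, 'q': array([-1.25522322,  0.68988677, -0.19449358,  1.56621896,  0.15729309,
        0.90249994, -0.21511283]), 'qd': array([ 0.00034192, -0.00192655, -0.00041087, -0.002161  ,  0.00070484,
       -0.00019644,  0.00036002]), 'joint_torque': array([-2.80314525e-03, -5.28506756e+01, -1.27110925e+00, -1.53837311e+01,
       -5.24835801e-02,  2.00151204e-03,  4.28266821e-05]), 'tool_pos': array([0.1736752 , 0.59974816, 0.20440355]), 'eef_rot': array([ 1.40402997e-01,  9.90094106e-01, -8.11054403e-04, -4.90321516e-05]), 'contact_force': array([-0.66014909, -0.12624544, -0.27284482]), 'moment': array([0.01356945, 0.0015639 , 0.01468082]), 'finger_force': 0.0, 'opening': 1.0012093863824185}
```

View pics/top0.png

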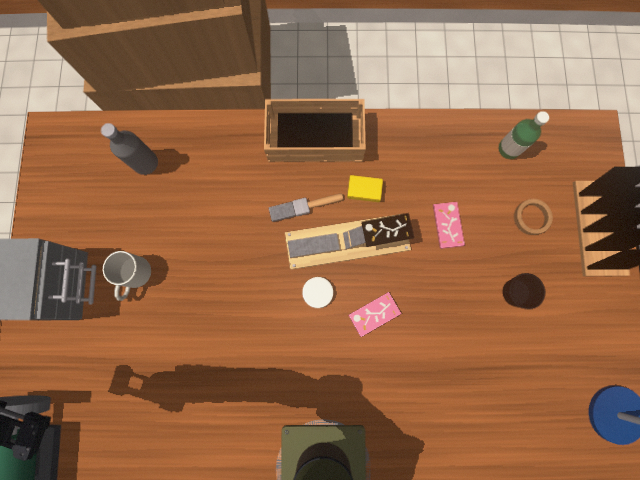

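View pics/side0.png

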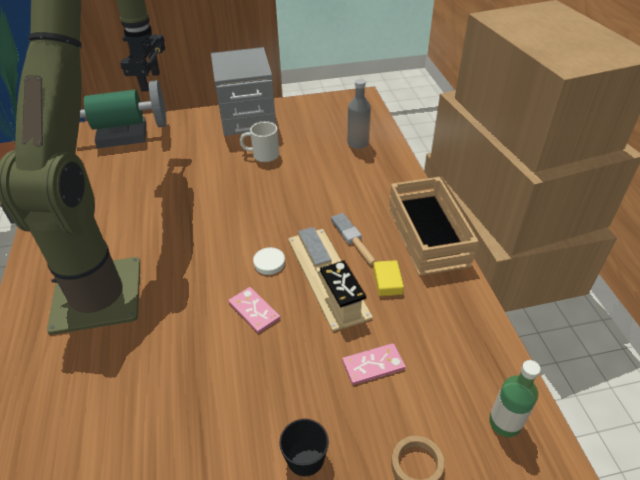

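The top view shows the ramp running right (deck) to left (bed). Three things are panel-shaped: black with shell inlay at (387,230), pink at (449,225) and pink at (375,314). The black one on the deck fits the description. Tub is at (523,291), mug at (125,270).

Run:
```python
from h import *
D=np.load("top0.npz");P=D["P"];p=D["p"]
cv2.imwrite("pics/crop1.png",cv2.resize(p[170:290,270:430][...,::-1],None,fx=5,fy=5,interpolation=cv2.INTER_CUBIC)[:600,:800])
box=np.zeros((480,640),bool);box[200:275,275:420]=1
z=P[...,2]
def rect(m,name):
    q=P[m]; rr=cv2.minAreaRect((q[:,:2]*1000).astype(np.float32)); print(name,m.sum(),np.round(rr[0],1),np.round(rr[1],1),round(rr[2],1),"z",np.round(np.percentile(q[:,2],[5,50,95]),4))
rect(box&(z>.080)&(z<.1),"panel")
rect(box&(z>.024)&(z<.036),"bed")
m=box&(z>.004)&(z<.015);rect(m,"base")
hsv=cv2.cvtColor(p,cv2.COLOR_RGB2HSV)
# wood base mask: board colour
b=box&(hsv[...,1]<150)&(hsv[...,2]>140)&(z>.003)&(z<.018); rect(b,"base2")
g=box&(hsv[...,1]<60)&(hsv[...,2]>60)&(hsv[...,2]<170)&(z>.026)&(z<.034);rect(g,"felt bed")
for n,(u,v) in dict(sponge=(366,188),dish=(318,292),brush=(290,209),brushh=(330,202),mug=(120,268),tub=(523,291),crate=(315,130)).items(): print(n,np.round(P[v,u],3))
```

```text
panel 1240 [ 580.3 -161.5] [ 64.8 120.9] 10.7 z [0.0831 0.0865 0.0899]
bed 933 [604.9   0. ] [143.3 194.5] 9.0 z [0.026  0.0297 0.0334]
base 2302 [577.2 -65.7] [386.4 200. ] 89.8 z [0.005  0.0094 0.0137]
base2 2120 [587.  -52.6] [181.2 354.9] 1.5 z [0.0059 0.0098 0.0166]
felt bed 793 [552.7   9.9] [ 43.1 157.8] 8.6 z [0.0268 0.0298 0.033 ]
sponge [ 0.703 -0.116  0.029]
dish [0.43  0.012 0.017]
brush [0.65  0.086 0.016]
brushh [ 0.67  -0.02   0.011]
mug [0.493 0.532 0.011]
tub [ 0.431 -0.526  0.001]
crate [0.858 0.019 0.05 ]
```

View pics/crop1.png

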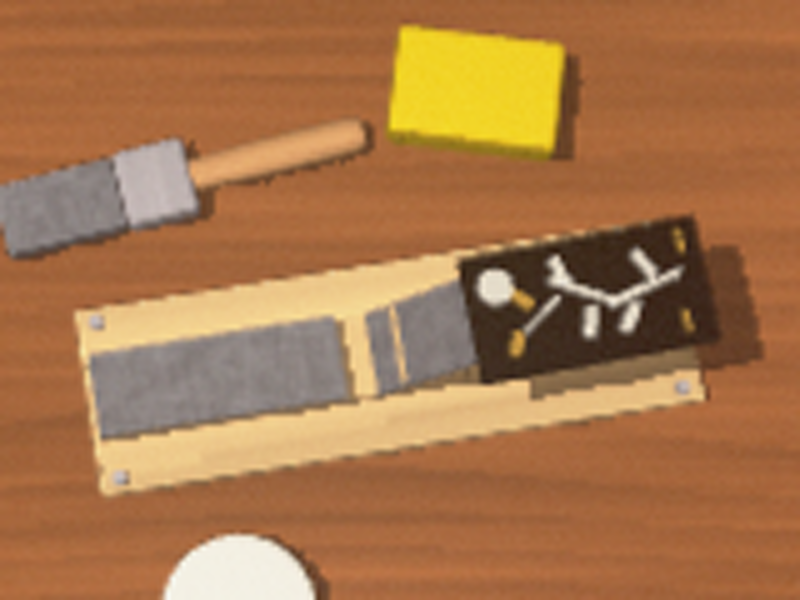

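The crop confirms it: black lacquer with shell and brass at (387,230), lying on the deck. Base board corners in the crop are (75,312), (102,494) and (705,400). I cast these to z=0.01.

```bash
cat >> h.py <<'E'
def cast(c,u,v,z):
    f=K(c); x,y=(u-c["cx"])/f,(v-c["cy"])/f; a,b=x,y
    for _ in range(8):
        s=1+c["k1"]*(a*a+b*b); a=x/s;b=y/s
    R=np.array(c["R"]); o=-R.T@np.array(c["t"]); d=R.T@[a,b,1]
    return o+d*(z-o[2])/d[2]
E
python3 - <<'E'
from h import *
c=r.calibration("top")
f=lambda u,v,z: cast(c,u/5+270-.4,v/5+170-.4,z)*1000
A,B,C=f(75,312,.01),f(102,494,.01),f(705,400,.01)
print(A,B,C,np.linalg.norm(A-B),np.linalg.norm(B-C))
e=(B-C)/np.linalg.norm(B-C); print("yaw from e",np.degrees(np.arctan2(-e[0],e[1])))
F=[f(90,355,.03),f(100,437,.03),f(335,318,.03),f(352,400,.03)];print(np.round(F,1))
e1=(F[0]-F[2]);e2=F[1]-F[3];print([np.degrees(np.arctan2(-q[0],q[1])) for q in (e1,e2)])
# panel long axis & axes
D=np.load("top0.npz");P=D["P"];z=P[...,2];m=np.zeros_like(z,bool);m[200:275,275:420]=1;m&=(z>.08)&(z<.1)
print(cv2.boxPoints(cv2.minAreaRect((P[m][:,:2]*1000).astype(np.float32))))
# panel corners by ray
for u,v in((458,262),(483,383),(719,340),(694,216)):print(np.round(f(u,v,.087),1))
E
```

```text
[588.61366391 100.45427515  10.        ] [491.78204005  85.04460414  10.        ] [ 540.43306653 -231.65136276   10.        ] 98.050096074908 320.41107631838406
yaw from e 8.733537714340455
[[561.9  90.5  30. ]
 [519.   84.8  30. ]
 [581.1 -36.7  30. ]
 [537.9 -45.1  30. ]]
[np.float64(8.571608349890045), np.float64(8.27722276021482)]
[[ 537.19934 -108.12051]
 [ 559.6859  -226.91687]
 [ 623.39526 -214.85751]
 [ 600.9087   -96.06116]]
[598.  -96.4  87. ]
[ 537.2 -107.6   87. ]
[ 558.3 -224.6   87. ]
[ 621.2 -214.6   87. ]
```

The measurements agree: the ramp's foot origin is near (0.563,-0.056) with yaw 8.7°, and the panel is centred on the deck at yaw 10.5°. I'll grip near the tail with the tool vertical and let the panel swivel.

>>> step_arm(
  increments=[
    [[3.2,-3,0.5],[0,0,-4]],
    [[3.2,-3,0.5],[0,0,-4]],
    [[3.2,-3,0.5],[0,0,-4]],
    [[3.2,-3,0.5],[0,0,-4]],
    [[3.2,-3,0.5],[0,0,-4]],
    [[3.2,-3,0.5],[0,0,-4]],
    [[3.2,-3,0.5],[0,0,-4]],
    [[3.2,-3,0.5],[0,0,-4]],
    [[3.2,-3,0],[0,0,-4]],
    [[3.2,-3,0],[0,0,-4]],
  ],
  fingers=1,
)

```text
clock: 1.1
tool_pos: [0.4947, 0.2989, 0.2451]
eef_rot: [0.472, 0.882, -0.0, -0.0]
contact_force: [0.8, 0.7, 0.2]
opening: 0.998
finger_force: 0.0
```

>>> step_arm(
  increments=[
    [[0.9,-4.5,-0.5],[0,0,-4]],
    [[0.9,-4.5,-0.5],[0,0,-4]],
    [[0.9,-4.5,-0.5],[0,0,-4]],
    [[0.9,-4.5,-0.5],[0,0,-4]],
    [[0.9,-4.5,-0.5],[0,0,-4]],
    [[0.9,-4.5,-0.5],[0,0,-3.4]],
    [[0.9,-4.5,-0.5],[0,0,0]],
    [[0.9,-4.5,-0.5],[0,0,0]],
    [[0.9,-4.5,-0.5],[0,0,0]],
    [[0.9,-4.5,-0.5],[0,0,0]],
  ],
)

```text
clock: 2.1
tool_pos: [0.5836, -0.1513, 0.1946]
eef_rot: [0.64, 0.769, -0.0, -0.0]
contact_force: [0.4, -0.1, 0.7]
opening: 0.999
finger_force: 0.0
```

>>> step_arm(
  increments=[
    [[0.2,-2.7,-1],[0,0,0]],
    [[0.2,-2.7,-1.5],[0,0,0]],
    [[0,0,-2],[0,0,0]],
    [[0,0,-2],[0,0,0]],
    [[0,0,-2],[0,0,0]],
    [[0,0,-1.5],[0,0,0]],
    [[0,0,-1],[0,0,0]],
    [[0,0,-1],[0,0,0]],
    [[0,0,-0.8],[0,0,0]],
    [[0,0,-0.4],[0,0,0]],
  ],
)

```text
clock: 3.1
tool_pos: [0.5876, -0.2036, 0.0626]
eef_rot: [0.64, 0.769, -0.0, -0.0]
contact_force: [-0.7, 1.1, -0.1]
opening: 1.001
finger_force: 0.0
```

>>> step_arm(
  increments=[
    [[0,0,0],[0,0,0]],
    [[0,0,0],[0,0,0]],
    [[0,0,0],[0,0,0]],
    [[0,0,0],[0,0,0]],
    [[0,0,0],[0,0,0]],
    [[0,0,0],[0,0,0]],
    [[0,0,0],[0,0,0]],
    [[0,0,0],[0,0,0]],
    [[0,0,0],[0,0,0]],
    [[0,0,0],[0,0,0]],
  ],
  fingers=0,
  grip_force=5,
)

```text
clock: 4.1
tool_pos: [0.5878, -0.2036, 0.0631]
eef_rot: [0.64, 0.769, 0.0, 0.0]
contact_force: [-0.3, 0.3, 0.7]
opening: 0.115
finger_force: 0.0
```

The fingers passed 64 mm without meeting the panel, so I'll look.

Run:
```python
from h import *
a,_=r.snapshot("side"); b,_=r.snapshot("wrist")
s=cv2.resize(a[180:360,240:440],None,fx=2,fy=2); 
cv2.imwrite("pics/v3.png",np.hstack([s,cv2.resize(b,(400,300)) if 0 else cv2.resize(b,(400,360))])[...,::-1])
print(r.get_state()["opening"],r.get_state()["contact_force"])
```

```text
0.02765176165823244 [-0.28927104 -0.37900112  1.03555655]
```

View pics/v3.png

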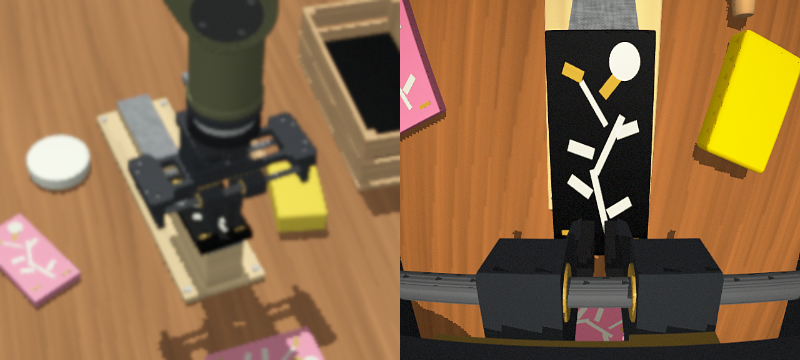

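The wrist view (right half) shows the fingers closed at about (605,245), right at the panel's tail end. I'll compare the panel and finger positions metrically from the wrist depth.

Run:
```python
from h import *
s=r.get_state(); c=r.calibration("wrist"); a,d=r.snapshot("wrist"); P=pts(c,d)
print(s["tool_pos"],s["opening"],s["contact_force"]); print("tcp px",proj(c,s["tool_pos"]), "cam",-np.array(c["R"]).T@c["t"])
for v in range(100,480,20): print(v,[tuple(np.round(P[v,u]*1000).astype(int)) for u in (260,300,322,345,380)])
c=r.calibration("top"); a,d=r.snapshot("top"); P=pts(c,d);z=P[...,2];m=np.zeros_like(z,bool);m[200:275,350:420]=1
print("top tail z", np.round(P[225:245:4,380:416:6,2]*1000))
```

```text
[ 0.58778086 -0.20360883  0.06311397] 0.02765176165823244 [-0.28927104 -0.37900112  1.03555655]
tcp px (np.float64(316.6692102949273), np.float64(280.72452411276953)) cam [ 0.57567943 -0.13279263  0.24241792]
100 [(np.int64(553), np.int64(-128), np.int64(87)), (np.int64(568), np.int64(-126), np.int64(87)), (np.int64(575), np.int64(-124), np.int64(86)), (np.int64(584), np.int64(-123), np.int64(87)), (np.int64(596), np.int64(-121), np.int64(87))]
120 [(np.int64(576), np.int64(-133), np.int64(242)), (np.int64(569), np.int64(-133), np.int64(87)), (np.int64(577), np.int64(-131), np.int64(87)), (np.int64(585), np.int64(-130), np.int64(86)), (np.int64(576), np.int64(-133), np.int64(242))]
140 [(np.int64(555), np.int64(-143), np.int64(87)), (np.int64(570), np.int64(-140), np.int64(86)), (np.int64(578), np.int64(-139), np.int64(87)), (np.int64(586), np.int64(-137), np.int64(87)), (np.int64(599), np.int64(-135), np.int64(87))]
160 [(np.int64(556), np.int64(-150), np.int64(86)), (np.int64(571), np.int64(-147), np.int64(86)), (np.int64(579), np.int64(-146), np.int64(86)), (np.int64(588), np.int6
[... 3184 characters left out ...]
95), np.int64(-178), np.int64(186))]
440 [(np.int64(575), np.int64(-188), np.int64(185)), (np.int64(601), np.int64(-346), np.int64(12)), (np.int64(617), np.int64(-343), np.int64(12)), (np.int64(633), np.int64(-340), np.int64(11)), (np.int64(596), np.int64(-184), np.int64(184))]
460 [(np.int64(576), np.int64(-189), np.int64(188)), (np.int64(583), np.int64(-188), np.int64(187)), (np.int64(586), np.int64(-187), np.int64(188)), (np.int64(590), np.int64(-187), np.int64(187)), (np.int64(596), np.int64(-185), np.int64(188))]
top tail z [[ 89.  85.  85. 181. 726. 748.]
 [ 86.  85.  90. 167. 735. 754.]
 [ 87.  86.  82.  86. 739. 753.]
 [ 86.  83.  89. 694. 743. 756.]
 [ 86.  85.  87. 705. 747. 756.]]
```

The finger fronts are only visible above z≈0.09, so the tips may be sitting higher than the TCP reading. I'll lift, open, and measure the tips directly.

>>> step_arm(
  increments=[
    [[0,0,1],[0,0,0]],
    [[0,0,2],[0,0,0]],
    [[0,0,2],[0,0,0]],
    [[0,0,1],[0,0,0]],
    [[0,0,0],[0,0,0]],
    [[0,0,0],[0,0,0]],
    [[0,0,0],[0,0,0]],
    [[0,0,0],[0,0,0]],
    [[0,0,0],[0,0,0]],
    [[0,0,0],[0,0,0]],
  ],
)

```text
clock: 5.3
tool_pos: [0.5876, -0.2036, 0.1227]
eef_rot: [0.64, 0.769, -0.0, -0.0]
contact_force: [0.6, -0.2, -0.3]
opening: 0.007
finger_force: 0.0
```

Run:
```python
from h import *
s=r.get_state();print(s["tool_pos"],s["opening"],s["contact_force"])
c=r.calibration("wrist"); a,d=r.snapshot("wrist"); P=pts(c,d)
for u in (300,340):
  print(u,[(v,*np.round(P[v,u]*1000).astype(int).tolist()) for v in range(240,370,6)])
c=r.calibration("side"); b,d=r.snapshot("side"); Q=pts(c,d); u,v=proj(c,s["tool_pos"]);print("tcp side px",u,v)
u=int(u); print([(w,*np.round(Q[w,u]*1000).astype(int).tolist()) for w in range(int(v)-60,int(v)+30,5)])
s_=cv2.resize(b[180:330,260:400],None,fx=3,fy=3)[:450]; w=cv2.resize(a,(400,450)); cv2.imwrite("pics/v4.png",np.hstack([s_,w])[:,:800,::-1])
```

```text
[ 0.58759357 -0.20358193  0.12272908] 0.006534543440954167 [ 0.6167826  -0.20547902 -0.2902275 ]
300 [(240, 577, -196, 87), (246, 577, -199, 87), (252, 578, -203, 86), (258, 578, -206, 87), (264, 579, -210, 86), (270, 580, -213, 88), (276, 580, -217, 86), (282, 581, -221, 85), (288, 584, -261, 0), (294, 580, -197, 157), (300, 580, -197, 162), (306, 580, -196, 168), (312, 581, -198, 170), (318, 581, -197, 177), (324, 581, -196, 181), (330, 581, -197, 185), (336, 581, -197, 189), (342, 582, -197, 192), (348, 582, -197, 195), (354, 582, -196, 200), (360, 582, -198, 200), (366, 582, -199, 201)]
340 [(240, 598, -191, 88), (246, 599, -195, 87), (252, 600, -199, 87), (258, 600, -202, 87), (264, 601, -206, 86), (270, 602, -209, 88), (276, 602, -212, 87), (282, 603, -216, 87), (288, 615, -255, 0), (294, 595, -193, 158), (300, 594, -192, 166), (306, 595, -194, 169), (312, 595, -195, 171), (318, 594, -195, 175), (324, 594, -194, 181), (330, 594, -195, 184), (336, 594, -195, 188), (342, 594, -195, 192), (348, 593, -195, 196), (354, 593, -194, 200), (360, 593, -196, 200), (366, 594, -198, 201)]
tcp side px 349.78286105517486 283.44170683798853
[(223, 574, -232, 327), (228, 573, -238, 320), (233, 573, -240, 309), (238, 579, -218, 275), (243, 577, -225, 267), (248, 577, -228, 257), (253, 576, -232, 248), (258, 573, -243, 245), (263, 574, -241, 229), (268, 582, -214, 184), (273, 582, -215, 170), (278, 597, -160, 91), (283, 595, -172, 87), (288, 591, -185, 86), (293, 587, -200, 87), (298, 584, -214, 87), (303, 582, -223, 81), (308, 583, -223, 63)]
```

View pics/v4.png

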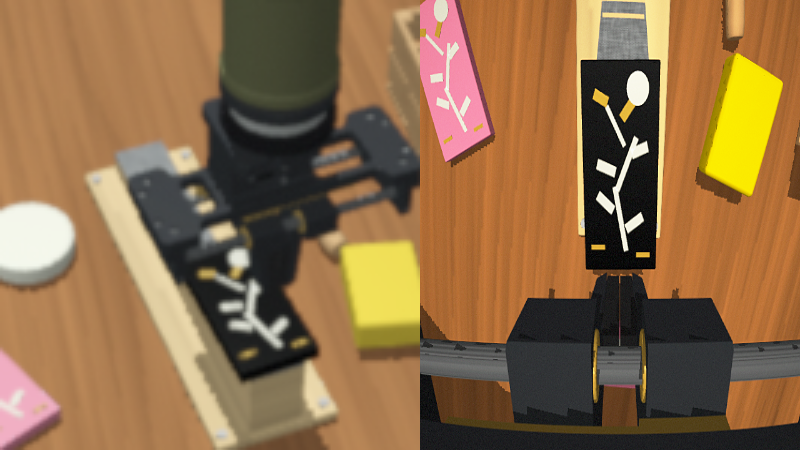

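The closed fingertips end at z≈0.157 while the TCP reads 0.123, so they sit about 34 mm higher than reported. I'll check whether that also holds with the fingers open.

>>> step_arm(
  increments=[
    [[0,0,0],[0,0,0]],
    [[0,0,0],[0,0,0]],
    [[0,0,0],[0,0,0]],
    [[0,0,0],[0,0,0]],
    [[0,0,0],[0,0,0]],
    [[0,0,0],[0,0,0]],
    [[0,0,0],[0,0,0]],
    [[0,0,0],[0,0,0]],
    [[0,0,0],[0,0,0]],
    [[0,0,0],[0,0,0]],
  ],
  fingers=1,
)

```text
clock: 6.4
tool_pos: [0.5878, -0.2037, 0.1232]
eef_rot: [0.64, 0.769, 0.0, 0.0]
contact_force: [-1.1, -0.1, -0.3]
opening: 0.888
finger_force: 0.0
```

Run:
```python
from h import *
s=r.get_state();t=s["tool_pos"];print(t,s["opening"],s["contact_force"])
ey=np.array([np.cos(.1826),np.sin(.1826)]); ex=np.array([-ey[1],ey[0]])
for n in ("wrist","side","top"):
    c=r.calibration(n); a,d=r.snapshot(n); P=pts(c,d)
    L=np.stack([(P[...,:2]-t[:2])@ex,(P[...,:2]-t[:2])@ey,P[...,2]-t[2]],-1)*1000
    m=(abs(L[...,0])<30)&(abs(L[...,1])<75)&(L[...,2]>-25)&(L[...,2]<75)&(d>0)
    q=L[m]
    for lo in range(-25,75,10):
        k=(q[:,2]>=lo)&(q[:,2]<lo+10)
        if k.sum()>3: print(n,lo,k.sum(),"x",np.round(np.percentile(q[k,0],[5,95])),"y",np.round(np.percentile(q[k,1],[2,25,75,98])))
```

```text
[ 0.5877977  -0.20366341  0.12316754] 0.8883297170235455 [-1.13060875 -0.09983215 -0.30193573]
wrist 25 197 x [-8.  9.] y [-46. -39.  41.  48.]
wrist 35 1395 x [-8.  9.] y [-50. -40.  42.  52.]
wrist 45 1965 x [-8. 10.] y [-51. -40.  42.  53.]
wrist 55 2289 x [-6. 10.] y [-52. -41.  43.  54.]
wrist 65 2036 x [ 1. 10.] y [-53. -45.  47.  55.]
side 35 56 x [-11.   7.] y [-54. -46.  45.  55.]
side 45 58 x [-13.   5.] y [-56. -49.  46.  55.]
side 55 67 x [-13.   5.] y [-56. -52.  48.  56.]
side 65 52 x [-12.   2.] y [-57. -51.  47.  57.]
```

The reading is off by a steady ~33 mm along the tool axis: the tips are higher than reported, while xy is right. From here, commanded TCP z = grasp z − 52 mm. Descending to grasp z 81, which is a reading of 29 mm.

>>> step_arm(
  increments=[
    [[0,0,-1],[0,0,0]],
    [[0,0,-1],[0,0,0]],
    [[0,0,-1],[0,0,0]],
    [[0,0,-1],[0,0,0]],
    [[0,0,-1],[0,0,0]],
    [[0,0,-1],[0,0,0]],
    [[0,0,-1],[0,0,0]],
    [[0,0,-1],[0,0,0]],
    [[0,0,-0.8],[0,0,0]],
    [[0,0,-0.6],[0,0,0]],
  ],
)

```text
clock: 7.55
tool_pos: [0.5876, -0.2035, 0.0283]
eef_rot: [0.64, 0.769, -0.0, -0.0]
contact_force: [0.3, 0.3, -0.7]
opening: 1.002
finger_force: 0.0
```

>>> step_arm(
  increments=[
    [[0,0,0],[0,0,0]],
    [[0,0,0],[0,0,0]],
    [[0,0,0],[0,0,0]],
    [[0,0,0],[0,0,0]],
    [[0,0,0],[0,0,0]],
    [[0,0,0],[0,0,0]],
    [[0,0,0],[0,0,0]],
    [[0,0,0],[0,0,0]],
    [[0,0,0],[0,0,0]],
    [[0,0,0],[0,0,0]],
  ],
  fingers=0,
  grip_force=5,
)

```text
clock: 8.55
tool_pos: [0.5882, -0.2038, 0.0296]
eef_rot: [0.64, 0.769, 0.0, 0.0]
contact_force: [0.2, -0.4, 5.3]
opening: 0.726
finger_force: 5.0
```

Gripped: opening 0.726 is 64 mm. Now sliding off the deck while correcting the 1.8° of yaw and the 2 mm sideways offset.

>>> step_arm(
  increments=[
    [[0,0,0.1],[0,0,0]],
    [[-0.1,0.48,0],[0,0,-0.2]],
    [[-0.1,0.48,0],[0,0,-0.2]],
    [[-0.1,0.48,0],[0,0,-0.2]],
    [[-0.1,0.48,0],[0,0,-0.2]],
    [[-0.1,0.48,0],[0,0,-0.2]],
    [[-0.1,0.48,0],[0,0,-0.2]],
    [[-0.1,0.48,0],[0,0,-0.2]],
    [[-0.1,0.48,0],[0,0,-0.2]],
    [[-0.1,0.48,0],[0,0,-0.2]],
  ],
  grip_force=4,
)

```text
clock: 9.55
tool_pos: [0.5787, -0.16, 0.0302]
eef_rot: [0.652, 0.758, 0.0, 0.0]
contact_force: [0.6, 0.7, 0.4]
opening: 0.726
finger_force: 4.0
```

>>> step_arm(
  increments=[
    [[-0.03,0.2,0.28],[0,0,0]],
    [[-0.03,0.2,0.28],[0,0,0]],
    [[-0.03,0.2,0.28],[0,0,0]],
    [[-0.04,0.27,0.24],[0,0,0]],
    [[-0.04,0.27,0.24],[0,0,0]],
    [[-0.04,0.27,0.24],[0,0,0]],
    [[-0.045,0.3,0.17],[0,0,0]],
    [[-0.045,0.3,0.17],[0,0,0]],
    [[-0.045,0.3,0.17],[0,0,0]],
    [[0,0,0],[0,0,0]],
  ],
  grip_force=4,
)

```text
clock: 10.55
tool_pos: [0.5754, -0.1365, 0.051]
eef_rot: [0.651, 0.759, 0.0, -0.0]
contact_force: [-1.1, 1.1, -0.7]
opening: 0.725
finger_force: 4.0
```

```bash
cat >> h.py <<'E'
O=np.array([563.3,-56.0,0]); ps=np.radians(8.7)
B=np.array([[np.cos(ps),np.sin(ps),0],[-np.sin(ps),np.cos(ps),0],[0,0,1]])
def ramp(X): return (np.asarray(X)*1000-O)@B.T
def look(cams=("wrist","top","side")):
    s=r.get_state();print("hand",np.round(ramp(s["tool_pos"])+[0,0,52],1),s["contact_force"].round(1),s["opening"].round(3))
    for n in cams:
        c=r.calibration(n); a,d=r.snapshot(n); Q=ramp(pts(c,d))
        m=(abs(Q[...,0])<40)&(Q[...,1]>-180)&(Q[...,1]<160)&(Q[...,2]>15)&(Q[...,2]<150)&(d>0)
        hsv=cv2.cvtColor(a,cv2.COLOR_RGB2HSV); dark=m&(hsv[...,2]<45)|m&(hsv[...,2]>190)&(hsv[...,1]<40)
        q=Q[dark&(abs(Q[...,0])<25)]; print(n,len(q))
        for lo in range(-180,160,10):
            k=(q[:,1]>=lo)&(q[:,1]<lo+10)
            if k.sum()>5: print((lo+5,np.round(np.percentile(q[k,2],[5,50,95])).astype(int).tolist(),int(k.sum())),end=" ")
        print()
E
python3 -c "
from h import *
look(('wrist','top'))"
```

```text
Traceback (most recent call last):
  File "h.py", line 26, in look
    s=r.get_state();print("hand",np.round(ramp(s["tool_pos"])+[0,0,52],1),s["contact_force"].round(1),s["opening"].round(3))
                                                                                                      ^^^^^^^^^^^^^^^^^^
AttributeError: 'float' object has no attribute 'round'
```

```bash
sed -i 's/s\["opening"\].round(3)/s["opening"]/' h.py; python3 -c "
from h import *
look(('wrist','top'))"
```

```text
hand [ -0.2 -81.4 103. ] [-1.1  1.1 -0.7] 0.7249078841563615
wrist 37489
(-85, [108, 111, 113], 3675) (-75, [102, 105, 108], 4623) (-65, [96, 99, 102], 4604) (-55, [90, 93, 96], 4384) (-45, [85, 87, 90], 4117) (-35, [79, 81, 85], 3883) (-25, [72, 75, 78], 3602) (-15, [67, 70, 72], 3013) (-5, [60, 63, 66], 2684) (5, [55, 58, 61], 2899) 
top 28
(-5, [60, 63, 69], 17) (5, [56, 61, 64], 11)
```

The swivel works: the panel is inclined about 30° and resting on the deck edge. Continuing to the 50° lean.

>>> step_arm(
  increments=[
    [[-0.05,0.33,0.06],[0,0,0]],
    [[-0.05,0.33,0.06],[0,0,0]],
    [[-0.05,0.33,0.05],[0,0,0]],
    [[-0.05,0.33,-0.05],[0,0,0]],
    [[-0.05,0.33,-0.06],[0,0,0]],
    [[-0.03,0.2,0],[0,0,0]],
    [[-0.02,0.12,-0.03],[0,0,0]],
    [[0,0,0],[0,0,0]],
    [[0,0,0],[0,0,0]],
    [[0,0,0],[0,0,0]],
  ],
  grip_force=3,
)

```text
clock: 11.65
tool_pos: [0.5723, -0.1177, 0.0511]
eef_rot: [0.652, 0.758, 0.0, -0.0]
contact_force: [-0.9, 0.7, -1.9]
opening: 0.727
finger_force: 3.0
```

```bash
python3 -c "
from h import *
look(('wrist',))"
```

```text
hand [ -0.4 -62.3 103.1] [-0.9  0.7 -1.9] 0.7271688041639026
wrist 29949
(-65, [111, 115, 118], 3967) (-55, [99, 105, 110], 5567) (-45, [88, 93, 99], 4989) (-35, [76, 82, 87], 4324) (-25, [64, 70, 75], 3577) (-15, [53, 58, 63], 3098) (-5, [41, 46, 52], 2123) (5, [29, 35, 40], 2293) (15, [29, 30, 30], 8)
```

The panel lies at 49.7° flat on the ramp face with its foot in the gutter. I'll release briefly so it settles, then regrip.

>>> step_arm(
  increments=[
    [[0,0,0],[0,0,0]],
    [[0,0,0],[0,0,0]],
    [[0,0,0],[0,0,0]],
    [[0,0,0],[0,0,0]],
    [[0,0,0],[0,0,0]],
    [[0,0,0],[0,0,0]],
    [[0,0,0],[0,0,0]],
    [[0,0,0],[0,0,0]],
    [[0,0,0],[0,0,0]],
    [[0,0,0],[0,0,0]],
  ],
  fingers=0.82,
)

```text
clock: 12.7
tool_pos: [0.5723, -0.1176, 0.0512]
eef_rot: [0.652, 0.758, 0.0, 0.0]
contact_force: [-0.4, 0.2, -0.9]
opening: 0.821
finger_force: 0.0
```

```bash
python3 -c "
from h import *
look(('wrist',))
a,_=r.snapshot('wrist'); b,_=r.snapshot('side'); cv2.imwrite('pics/v5.png',np.hstack([cv2.resize(a,(400,300)),cv2.resize(b[180:330,240:440],(400,300))])[...,::-1])"
```

```text
hand [ -0.4 -62.3 103.2] [-0.4  0.2 -0.9] 0.821058911545626
wrist 29599
(-65, [107, 112, 115], 4521) (-55, [96, 101, 107], 5293) (-45, [85, 91, 96], 4732) (-35, [74, 79, 85], 4127) (-25, [63, 68, 73], 3498) (-15, [52, 57, 62], 3018) (-5, [40, 46, 51], 2106) (5, [29, 34, 39], 2295) (15, [29, 30, 31], 6)
```

View pics/v5.png

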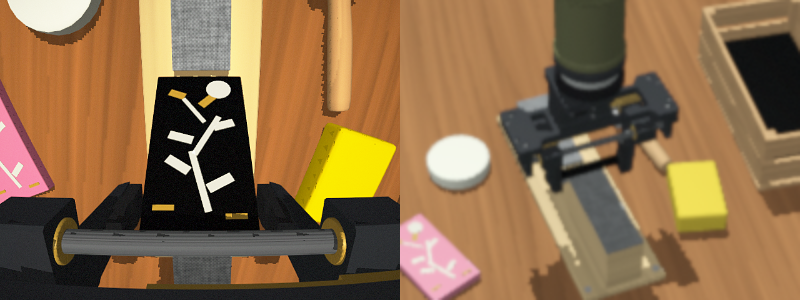

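Released, the panel leans on its own, inlay up, straight, with its foot in the gutter. Now regripping 2 mm lower and starting the swing.

>>> step_arm(
  increments=[
    [[0,0,-0.2],[0,0,0]],
    [[0,0,0],[0,0,0]],
    [[0,0,0],[0,0,0]],
    [[0,0,0],[0,0,0]],
    [[0,0,0],[0,0,0]],
    [[0,0,0],[0,0,0]],
    [[0,0,0],[0,0,0]],
    [[0,0,0],[0,0,0]],
    [[0,0,0],[0,0,0]],
    [[0,0,0],[0,0,0]],
  ],
  fingers=0,
  grip_force=4,
)

```text
clock: 13.85
tool_pos: [0.5723, -0.1177, 0.0491]
eef_rot: [0.652, 0.758, 0.0, 0.0]
contact_force: [-0.6, -0.4, -1.1]
opening: 0.728
finger_force: 4.0
```

>>> step_arm(
  increments=[
    [[-0.05,0.33,0.2],[0,0,0]],
    [[-0.05,0.33,0.2],[0,0,0]],
    [[-0.05,0.33,0.2],[0,0,0]],
    [[-0.05,0.33,0.2],[0,0,0]],
    [[-0.05,0.33,0.2],[0,0,0]],
    [[-0.05,0.33,0.13],[0,0,0]],
    [[-0.05,0.33,0.13],[0,0,0]],
    [[-0.05,0.33,0.13],[0,0,0]],
    [[-0.05,0.33,0.13],[0,0,0]],
    [[-0.05,0.33,0.13],[0,0,0]],
  ],
)

```text
clock: 14.85
tool_pos: [0.5677, -0.085, 0.0663]
eef_rot: [0.652, 0.758, 0.0, 0.001]
contact_force: [0.6, -3.7, 5.2]
opening: 0.723
finger_force: 4.0
```

```bash
python3 -c "
from h import *
look(('wrist','top'))"
```

```text
hand [ -0.  -29.3 118.3] [ 0.6 -3.7  5.2] 0.7225572617356775
wrist 21326
(-35, [134, 136, 137], 323) (-25, [115, 126, 136], 7919) (-15, [93, 104, 113], 5351) (-5, [70, 81, 91], 3778) (5, [49, 61, 68], 2595) (15, [33, 39, 46], 1360) 
top 0
```

>>> step_arm(
  increments=[
    [[-0.06,0.42,0.15],[0,0,0]],
    [[-0.06,0.42,0.15],[0,0,0]],
    [[-0.06,0.42,0.12],[0,0,0]],
    [[-0.06,0.38,0.06],[0,0,0]],
    [[-0.06,0.38,0.06],[0,0,0]],
    [[-0.06,0.38,0.05],[0,0,0]],
    [[-0.06,0.38,0.04],[0,0,0]],
    [[-0.06,0.38,0.02],[0,0,0]],
    [[-0.06,0.38,0.02],[0,0,0]],
    [[-0.05,0.36,0],[0,0,0]],
  ],
  grip_force=3,
)

```text
clock: 15.95
tool_pos: [0.5612, -0.0451, 0.0722]
eef_rot: [0.652, 0.759, 0.0, -0.0]
contact_force: [-0.4, -0.8, 1.3]
opening: 0.728
finger_force: 3.0
```

```bash
python3 -c "
from h import *
look(('wrist','top','side'))
a,_=r.snapshot('wrist'); b,_=r.snapshot('side'); cv2.imwrite('pics/v6.png',np.hstack([cv2.resize(a,(400,300)),cv2.resize(b[180:330,240:440],(400,300))])[...,::-1])"
```

```text
hand [ -0.4  11.1 124.2] [-0.4 -0.8  1.3] 0.7284170974645772
wrist 13015
(15, [53, 126, 150], 12299) (25, [138, 147, 150], 716) 
top 0

side 691
(5, [40, 89, 141], 590) (15, [61, 124, 149], 101)
```

View pics/v6.png

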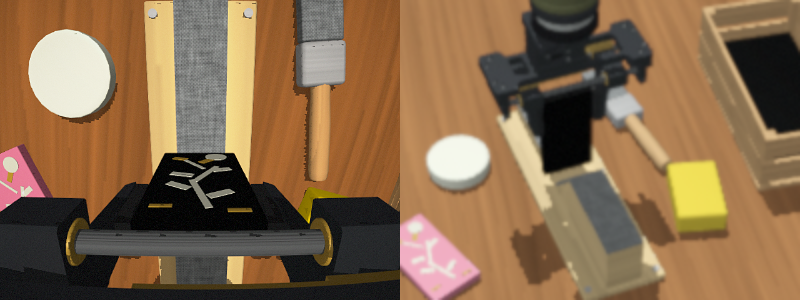

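The panel stands upright in the gutter, inlay facing downhill and foot straight. Continuing the swing downhill under control.

>>> step_arm(
  increments=[
    [[-0.07,0.45,-0.02],[0,0,0]],
    [[-0.07,0.45,-0.05],[0,0,0]],
    [[-0.07,0.45,-0.06],[0,0,0]],
    [[-0.07,0.45,-0.08],[0,0,0]],
    [[-0.07,0.45,-0.11],[0,0,0]],
    [[-0.07,0.45,-0.13],[0,0,0]],
    [[-0.07,0.45,-0.15],[0,0,0]],
    [[-0.07,0.45,-0.17],[0,0,0]],
    [[-0.07,0.45,-0.2],[0,0,0]],
    [[-0.07,0.45,-0.22],[0,0,0]],
  ],
)

```text
clock: 17.2
tool_pos: [0.5544, -0.0002, 0.0602]
eef_rot: [0.652, 0.758, 0.0, 0.0]
contact_force: [-0.3, -0.9, 0.0]
opening: 0.727
finger_force: 3.0
```

```bash
python3 -c "
from h import *
look(('side','top'))"
```

```text
hand [ -0.3  56.5 112.2] [-0.3 -0.9  0. ] 0.7272702951489021
side 882
(5, [38, 42, 44], 17) (15, [38, 48, 60], 145) (25, [54, 64, 75], 142) (35, [69, 80, 91], 149) (45, [86, 95, 104], 140) (55, [101, 110, 120], 154) (65, [116, 125, 133], 130) 
top 0
```

>>> step_arm(
  increments=[
    [[-0.06,0.4,-0.24],[0,0,0]],
    [[-0.06,0.37,-0.28],[0,0,0]],
    [[-0.06,0.36,-0.3],[0,0,0]],
    [[-0.05,0.34,-0.33],[0,0,0]],
    [[-0.05,0.32,-0.35],[0,0,0]],
    [[-0.04,0.26,-0.35],[0,0,0]],
    [[-0.03,0.22,-0.35],[0,0,0]],
    [[-0.03,0.19,-0.35],[0,0,0]],
    [[-0.03,0.16,-0.34],[0,0,0]],
    [[-0.03,0.16,-0.34],[0,0,0]],
  ],
)

```text
clock: 18.3
tool_pos: [0.5501, 0.0267, 0.0278]
eef_rot: [0.652, 0.758, -0.0, 0.0]
contact_force: [0.7, -0.5, 0.8]
opening: 0.726
finger_force: 3.0
```

```bash
python3 -c "
from h import *
look(('side','top'))"
```

```text
hand [-0.6 83.8 79.8] [ 0.7 -0.5  0.8] 0.7263271340496381
side 825
(5, [40, 44, 47], 16) (15, [37, 43, 48], 88) (25, [43, 48, 54], 87) (35, [49, 53, 59], 84) (45, [54, 58, 64], 85) (55, [58, 63, 67], 79) (65, [63, 68, 72], 79) (75, [68, 72, 77], 80) (85, [71, 76, 81], 77) (95, [77, 81, 87], 90) (105, [82, 86, 90], 56) 
top 20
(35, [50, 54, 56], 10)
```

The panel is at 25°, resting on the step corner, and has slid about 9 mm lower between the pads. I'll firm the grip a little and carry on lowering while drawing it onto the bed.

>>> step_arm(
  increments=[
    [[0,0,0],[0,0,0]],
    [[-0.03,0.19,-0.16],[0,0,0]],
    [[-0.03,0.19,-0.16],[0,0,0]],
    [[-0.03,0.19,-0.16],[0,0,0]],
    [[-0.03,0.19,-0.16],[0,0,0]],
    [[-0.03,0.18,-0.16],[0,0,0]],
    [[-0.03,0.18,-0.16],[0,0,0]],
    [[-0.03,0.18,-0.16],[0,0,0]],
    [[-0.03,0.18,-0.16],[0,0,0]],
    [[-0.03,0.18,-0.16],[0,0,0]],
  ],
  grip_force=6,
)

```text
clock: 19.4
tool_pos: [0.5473, 0.0439, 0.0136]
eef_rot: [0.652, 0.758, 0.0, 0.0]
contact_force: [0.1, -0.4, 0.6]
opening: 0.725
finger_force: 6.0
```

```bash
python3 -c "
from h import *
look(('side','top'))
b,_=r.snapshot('side'); b2,_=r.snapshot('wrist'); cv2.imwrite('pics/v7.png',np.hstack([cv2.resize(b2,(400,300)),cv2.resize(b[180:330,240:440],(400,300))])[...,::-1])"
```

```text
hand [ -0.7 101.2  65.6] [ 0.1 -0.4  0.6] 0.7252334187990572
side 779
(25, [34, 42, 48], 96) (35, [42, 46, 51], 68) (45, [45, 49, 52], 70) (55, [47, 51, 54], 65) (65, [50, 53, 57], 68) (75, [52, 56, 149], 75) (85, [54, 59, 146], 71) (95, [57, 60, 64], 66) (105, [59, 62, 66], 63) (115, [61, 66, 69], 73) (125, [64, 68, 71], 57) 
top 15
(55, [48, 48, 50], 7) (65, [49, 51, 53], 7)
```

View pics/v7.png

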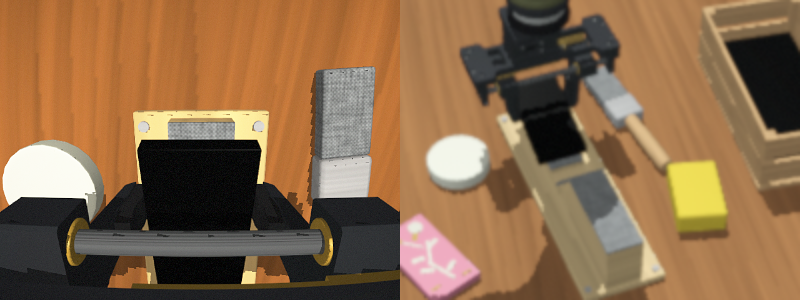

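The panel is at 14° with its foot now on the bed around y≈20. Lowering the tail gently onto the felt.

>>> step_arm(
  increments=[
    [[0,0.04,-0.2],[0,0,0]],
    [[-0.01,0.04,-0.2],[0,0,0]],
    [[0,0.04,-0.2],[0,0,0]],
    [[-0.01,0.04,-0.2],[0,0,0]],
    [[0,0.03,-0.2],[0,0,0]],
    [[-0.01,0.03,-0.2],[0,0,0]],
    [[0,0.02,-0.15],[0,0,0]],
    [[0,0.02,-0.15],[0,0,0]],
    [[0,0,-0.1],[0,0,0]],
    [[0,0,0],[0,0,0]],
  ],
  grip_force=5,
)

```text
clock: 20.6
tool_pos: [0.547, 0.0464, -0.0024]
eef_rot: [0.652, 0.758, -0.0, -0.0]
contact_force: [-0.2, 0.2, -0.4]
opening: 0.728
finger_force: 5.0
```

```bash
python3 -c "
from h import *
look(('side','top'))"
```

```text
hand [ -0.6 103.7  49.6] [-0.2  0.2 -0.4] 0.7278103340462352
side 796
(25, [33, 41, 46], 87) (35, [41, 44, 47], 65) (45, [41, 43, 47], 54) (55, [41, 44, 48], 56) (65, [42, 45, 47], 48) (75, [41, 46, 144], 90) (85, [43, 136, 149], 140) (95, [42, 45, 64], 58) (105, [43, 46, 48], 50) (115, [42, 46, 49], 56) (125, [43, 47, 49], 49) (135, [43, 46, 49], 38) 
top 5
```

>>> step_arm(
  increments=[
    [[0,0,-0.08],[0,0,0]],
    [[0,0,-0.08],[0,0,0]],
    [[0,0,-0.08],[0,0,0]],
    [[0,0,-0.06],[0,0,0]],
    [[0,0,-0.05],[0,0,0]],
    [[0,0,0],[0,0,0]],
    [[0,0,0],[0,0,0]],
    [[0,0,0],[0,0,0]],
    [[0,0,0],[0,0,0]],
    [[0,0,0],[0,0,0]],
  ],
  grip_force=4,
)

```text
clock: 21.7
tool_pos: [0.547, 0.0463, -0.0053]
eef_rot: [0.652, 0.758, 0.0, 0.0]
contact_force: [-0.1, 0.0, 4.4]
opening: 0.729
finger_force: 4.0
```

```bash
python3 -c "
from h import *
look(('side',))"
```

```text
hand [ -0.6 103.6  46.7] [-0.1  0.   4.4] 0.7287453649949237
side 802
(25, [32, 42, 46], 94) (35, [40, 44, 47], 53) (45, [39, 43, 46], 57) (55, [40, 43, 45], 54) (65, [41, 43, 47], 54) (75, [40, 45, 144], 88) (85, [41, 133, 149], 151) (95, [41, 43, 66], 57) (105, [41, 43, 46], 45) (115, [38, 43, 46], 51) (125, [40, 42, 46], 50) (135, [40, 43, 46], 46)
```

Flat, with 4.4 N of contact force: the panel is on the felt. Opening slowly, then lifting clear.

>>> step_arm(
  increments=[
    [[0,0,0],[0,0,0]],
    [[0,0,0],[0,0,0]],
    [[0,0,0],[0,0,0]],
    [[0,0,0],[0,0,0]],
    [[0,0,0],[0,0,0]],
    [[0,0,0],[0,0,0]],
    [[0,0,0],[0,0,0]],
    [[0,0,0],[0,0,0]],
    [[0,0,0],[0,0,0]],
    [[0,0,0],[0,0,0]],
  ],
  fingers=0.9,
)

```text
clock: 22.75
tool_pos: [0.547, 0.0464, -0.0057]
eef_rot: [0.652, 0.758, 0.0, 0.0]
contact_force: [0.2, 0.4, -0.1]
opening: 0.901
finger_force: 0.0
```

>>> step_arm(
  increments=[
    [[0,0,0.5],[0,0,0]],
    [[0,0,1],[0,0,0]],
    [[0,0,1.5],[0,0,0]],
    [[0,0,2],[0,0,0]],
    [[0,0,2],[0,0,0]],
    [[0,0,3],[0,0,0]],
    [[0,0,3],[0,0,0]],
    [[-2,0,2],[0,0,0]],
    [[-4,0,0],[0,0,0]],
    [[-4,0,0],[0,0,0]],
  ],
)

```text
clock: 23.75
tool_pos: [0.447, 0.0465, 0.1462]
eef_rot: [0.652, 0.758, 0.002, 0.001]
contact_force: [0.3, 0.3, 0.0]
opening: 0.901
finger_force: 0.0
```

>>> step_arm(
  increments=[
    [[-2,4,0],[0,0,0]],
    [[-2,4,0],[0,0,0]],
    [[0,4,0],[0,0,0]],
    [[0,4,0],[0,0,0]],
    [[0,4,0],[0,0,0]],
    [[0,4,0],[0,0,0]],
    [[0,2,0],[0,0,0]],
    [[0,0,0],[0,0,0]],
    [[0,0,0],[0,0,0]],
    [[0,0,0],[0,0,0]],
  ],
)

```text
clock: 24.75
tool_pos: [0.4072, 0.3044, 0.1448]
eef_rot: [0.653, 0.758, -0.0, 0.0]
contact_force: [-0.1, 0.3, 0.6]
opening: 0.896
finger_force: 0.0
```

Run:
```python
from h import *
c=r.calibration("top"); a,d=r.snapshot("top"); Q=ramp(pts(c,d))
hsv=cv2.cvtColor(a,cv2.COLOR_RGB2HSV)
m=(abs(Q[...,0])<45)&(Q[...,1]>-30)&(Q[...,1]<170)&(Q[...,2]>35)&(Q[...,2]<52)&(hsv[...,2]<50)
q=Q[m];print(m.sum(),cv2.minAreaRect(q[:,:2].astype(np.float32)),np.percentile(q[:,2],[5,50,95]))
for k in ((q[:,1]<40),(q[:,1]>120)): print(np.median(q[k,2]))
cv2.imwrite("pics/v8.png",cv2.resize(a[150:330,230:470],(800,600))[...,::-1])
print(r.get_state()["tool_pos"])
```

```text
Traceback (most recent call last):
IndexError: index -1 is out of bounds for axis 0 with size 0
```

Run:
```python
from h import *
c=r.calibration("top"); a,d=r.snapshot("top"); Q=ramp(pts(c,d))
m=(abs(Q[...,0])<45)&(Q[...,1]>-5)&(Q[...,1]<170)&(Q[...,2]>37)&(Q[...,2]<52)
q=Q[m];print(m.sum(), cv2.minAreaRect(q[:,:2].astype(np.float32)) if m.sum() else 0)
if m.sum(): print([np.median(q[k,2]) for k in ((q[:,1]<40),(q[:,1]>120))])
print({n:np.round(ramp_w,3).tolist() for n,ramp_w in {k:pts(c,d)[v,u] for k,(u,v) in dict(sponge=(366,188),dish=(318,292),brush=(290,209),mug=(120,268),tub=(523,291)).items()}.items()})
cv2.imwrite("pics/v8.png",cv2.resize(a[120:360,200:520],(800,600))[...,::-1])
```

```text
1146 ((-1.2312774658203125, 84.04936218261719), (64.9786605834961, 119.68820190429688), 0.22636161744594574)
[np.float64(41.692873187169496), np.float64(41.70067805703112)]
{'sponge': [0.702, -0.115, 0.034], 'dish': [0.43, 0.012, 0.017], 'brush': [0.651, 0.087, 0.013], 'mug': [0.429, 0.269, 0.569], 'tub': [0.431, -0.525, 0.001]}
```

View pics/v8.png

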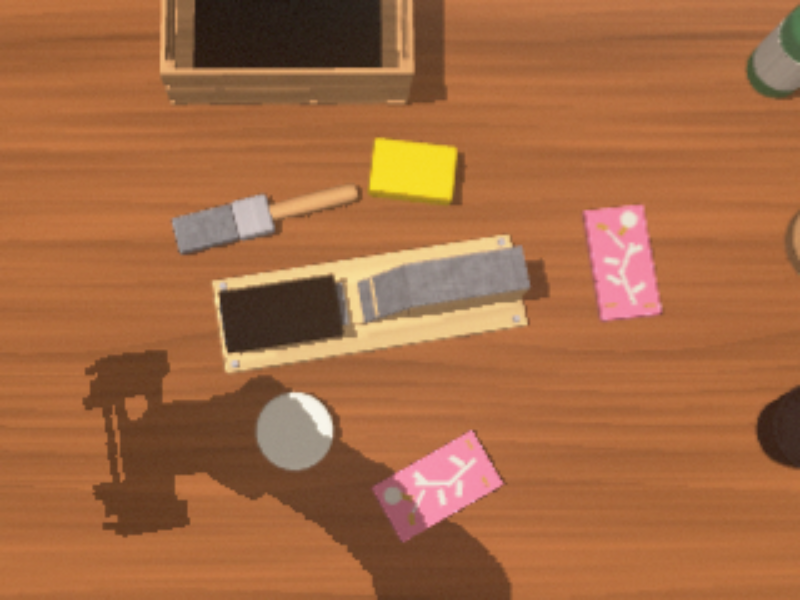

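The panel lies plain back up, flat (42 mm at both ends), straight to 0.2° and inside the bed (y 24 to 144). The sponge, dish, brush and tub measure within about a millimetre of before. The mug was hidden by the arm, but nothing went near it.

```bash
python3 -c "
from plant import r
print(r.finish_job())"
```

```text
the job is handed in; nothing more can be done
None
```

The job is handed in: the panel was leaned in the gutter, swung over and lowered gently, and now lies inlay down, flat and straight on the felt bed, released, with the things around it left where they were (the mug was out of view in the last check).

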